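# Take the capsule plate from its dock and show it over the light panel

### The job

Lift the grey flap of the plate dock right back and leave it standing open, then draw the white hole plate out by its blue fin, along its channel from under the rear hood, and lift it clear. Hold it level about ten centimetres above the middle of the light panel so the holes can be inspected, without touching the panel; finish while still holding it there. Leave everything else on the bench where it stands.

Things in the scene. Friction and masses are not known exactly. Their poses are not given: they have to be found in the camera images.
- dock: Fixed plate dock, 250 x 135 x 70 mm plus flap. Origin: centre of underside; x along the channel (open end at -x, towards the robot; hood at +x), z up; yaw within 0.25 rad. Channel floor 30 mm high, 106 mm between side walls (14 mm thick, 70 mm high, x -125 to +30 mm), no front wall.
- hood_lip (a point): Middle of the lower front edge of the dock's white rear hood: dock x = +30 mm, 46 mm high. The hood covers the channel from here to the back (top 70 mm high); a back stop stands 43 mm behind this edge. The plate's rear edge must slide out past this edge before it can be lifted.
- flap (a joint): Hinge of the grey flap (150 mm long, 132 wide, 6 thick) covering the channel before the hood. 0 = flat shut on the walls; grows as the front edge swings up and back towards the hood; 2.0 rad = end stop, leaning back. Starts between 0 and 0.25; open from 1.4 rad. Stiff friction hinge (0.16 N m): stays at any angle where it is left.
- flap_bar (a point): Middle of the flap's black round bar handle: 10 mm thick, 100 mm long, parallel to the dock's y; its axis is 34 mm above the flap's upper side, 130 mm from the hinge along the flap and 20 mm behind the free edge. It can be pinched from above, fingers closing along the dock's x, and then turns in the fingers as the flap swings.
- flap_hinge (a point): Point on the flap's hinge axis (parallel to the dock's y), in the middle, at dock x = +30 mm, z = 71 mm. Distance to the bar's axis 136 mm.
- plate: Loose white hole plate, 180 (x) x 100 (y) x 8 mm, 0.16 to 0.26 kg. Origin: centre of underside. Starts in the channel under the flap, axes along the dock's, origin at dock x -32 to -22 mm, z 30 mm: its rear 28 to 38 mm lie under the hood. It must slide towards dock -x until its origin is past dock x = -60 mm, then it can be lifted.
- plate_fin (a point): Middle of the top edge of the plate's blue grip fin, 34 mm above the plate's underside. The fin is 44 mm long (plate x), 12 mm thick (plate y), rises 26 mm from the plate's upper side and stands in the plate's middle, over its centre of mass.
- panel: Fixed light panel, 200 (x) x 170 (y) x 18 mm: grey frame, bright cream-white face on top. Origin: centre of its underside. It and the dock swap sides (left or right) between starts.
- amber_jar: Bystander, leave alone: small amber jar, 40 mm across, 60 tall. Origin: centre of the underside.
- tamper: Bystander, leave alone: steel hand tamper, 38 mm across, 56 tall. Origin: centre of the underside.
- mortar: Bystander, leave alone: white mortar, 160 mm across, 90 tall, with a wooden pestle that leans out towards its own (+x, -y) to 135 mm height. Origin: centre of the underside.
- capsule_tray: Bystander, leave alone: clear open tray, 160 x 110 x 35 mm. Origin: centre of the underside.
- beaker: Bystander, leave alone: glass beaker, 70 mm across, 85 tall. Origin: centre of the underside.
- white_bottle: Bystander, leave alone: white bottle with blue cap, 60 mm across, 120 tall. Origin: centre of the underside.

How it is judged:
On the way, in this order (a step that is already met when the one before it is completed fails the run):
1. the flap is lifted open with the plate still in its place (value of joint flap above 1.4 rad and x of plate in the frame of dock above -0.045 m), for 0.2 s.
2. the plate is drawn along its channel out from under the hood, still low between the walls (x of plate in the frame of dock between -0.2 and -0.06 m and z of plate in the frame of dock below 0.065 m and y of plate in the frame of dock between -0.02 and 0.02 m), for 0.05 s.
At the end, for the whole second after the job is handed in: The plate is held by the fingers, still and level (within 0.2 rad), its centre within 40 mm sideways of the light panel's centre and its underside 50 to 170 mm above the panel's face, touching neither panel nor dock; the flap stands open at 1.4 rad or more (horizontal distance between plate and panel below 0.04 m and z of plate in the frame of panel between 0.068 and 0.188 m and angle between plate's own z axis and vertical below 0.2 rad and contact force between plate and the fingers above 1 N and contact force between plate and panel below 0.1 N and contact force between plate and dock below 0.1 N and linear speed of plate below 0.03 m/s and angular speed of plate below 0.2 rad/s and value of joint flap above 1.4 rad); the arm keeps its last pose, push and grip.
It fails at once if the plate touches the light panel (contact force between plate and panel above 0.5 N).
It fails at once if a bystander is moved by more than 30 mm or tipped (distance of any of amber_jar, tamper, mortar, capsule_tray, beaker, white_bottle from where it was at the start of the episode above 0.03 m or angle between any of amber_jar, tamper, mortar, capsule_tray, beaker, white_bottle's own z axis and vertical above 0.5 rad).
It also fails if it takes over 64 s, if anything falls off the work surface, if the arm or the gripper's body presses on something with over 40 N, if the wrist force passes 120 N, or if a joint passes its speed limit or range.

### The arm

A 7-joint arm with a two-finger parallel gripper is mounted at the origin on the work surface. World frame = base frame: x ahead of the robot, y to its left, z up, the work surface at z = 0. Lengths are in m, angles in rad, forces in N, time in s.
With the tool pointing down it reaches from about 0.4 to 0.875 m from the base axis. Payload 6.5 kg.
Tool frame: the origin (TCP) lies midway between the tips of the shut fingers; the grasp point (between the pads) lies behind it (bot.grip_depth is the z of the grasp point in the tool frame, in m); z points along the fingers, y is the line along which they close (so a half turn about z gives the same grasp; the last joint's range is limited). The gripper opens to 88 mm and grips with 3 to 60 N. Pads are 18 mm wide; open, the fingers measure 123 mm over their backs; the gripper's body (75 mm by 187 mm) begins 45 mm behind the grasp point.
Start: joints at [-1.367, 0.536, -0.004, 1.538, 0.003, 1.067, -0.071], TCP at [0.173, 0.626, 0.239] pointing down, gripper open.
Joint ranges: [-2.7, 2.7], [-0.37, 2.16], [-1.27, 1.26], [0.24, 2.4], [-1.31, 4.45], [0.19, 1.91], [-2.76, 2.76]. Speed limits (rad/s): [2.39, 2.39, 3.14, 3.14, 3.14, 3.14, 3.14].

### API

Orientations are given as a unit quaternion [w, x, y, z].
In Python, from rig import bot gives the robot as it stands.
- The arm moves only by the shell command python3 -m inch 'ROWS' [FORCE]. ROWS is JSON, a list of rows, each a list of 7 numbers: the finger opening in mm, from 0 to 88.1, then the shift along the tool's x, y, z in mm, then the turn, a rotation vector about the tool's x, y, z in degrees. A call has 1 to 12 rows; each row shifts and turns the commanded pose from where the row before left it, along the tool's axes as they then stand; what a row does not reach is not made up. A row lasts 1/8 s, in which the tool goes at most 62.5 mm and 10.7 degrees, less where a joint would pass 70% of its speed; a pose out of reach is approached as far as the arm can. A call with a gripper value outside its range is refused whole. The fingers move at their own pace and stop on an object; FORCE is the grip in N (left out, the last holds). Time passes only in rows, so rows that do not move let the fingers close. It gives the time, the measured TCP pose, the force, the opening and the grip force at its end, in the units of the state.
- bot.observe(): the state, without advancing time (a new reading comes with each control period).
- bot.capture(name): name is "side" or "top"; returns (picture, depth): 400x640x3 uint8, red, green, blue; 400x640 float32, m along the optical axis (not along the pixel's ray), 0 where there is no reading.
- bot.calibration(name): a dict with "fx", "fy", "cx", "cy" (pixels), "distortion" ([k1, k2, p1, p2, k3] as OpenCV has them; the pictures are not rectified), "world_from_camera" (4x4, takes a point from camera to world coordinates). Camera axes: x right, y down, z forward; pixel columns grow to the right and rows downward; lengths in m; the calibration is good to about 2 mm. A picture is of the moment at which its call begins. calibration takes no time and is no camera call.
- bot.sign_off(): hands the job in; it is judged then, once.
The state is a dict: "t": time; "joint_positions": joint angles; "qvel": joint speeds; "joint_torque": joint torques, N m; "tool_pos": TCP position; "tool_rot": TCP orientation; "ft_force": force on the tool from outside, world axes, zero at the start; "ft_torque": the same for the moment, N m; "finger_gap": finger opening in m; "finger_force": force on a finger pad.
Only numpy, scipy, OpenCV 4.12 (cv2) and the standard library are available. Lean on these libraries where they do the work, as an engineer would, in place of code of your own. Each camera call takes 0.05 s, during which the arm holds its last target. There are 200 camera calls.

## Working session

There is one attempt and no reset: what is moved stays moved. The work goes in short steps, Python scripts to look and compute and a shell command to move; the robot and the scene stay as the last step left them, time stands still between calls to the robot, and variables do not carry over. Pictures are saved under pics/ and viewed, at most 10 in all, crops included, and the job is handed in when it is done.

```bash
mkdir -p pics; ls; cat > h.py <<'E'
import numpy as np, cv2
from rig import bot
def cap(n,f):
    p,d=bot.capture(n); cv2.imwrite(f'pics/{f}.png',p[:,:,::-1]); np.save(f'pics/{f}.npy',d); return p,d
def w(n,f,u,v,r=1,z=None):
    d=np.load(f'pics/{f}.npy'); c=bot.calibration(n)
    K=np.array([[c['fx'],0,c['cx']],[0,c['fy'],c['cy']],[0,0,1]])
    q=cv2.undistortPoints(np.array([[[u,v]]],float),K,np.array(c['distortion']))[0,0]
    T=np.array(c['world_from_camera'])
    ray=np.array([q[0],q[1],1])
    if z is not None:
        a=T[:3,:3]@ray; return T[:3,3]+a*(z-T[2,3])/a[2]
    k=d[int(v)-r:int(v)+r+1,int(u)-r:int(u)+r+1]; k=k[k>0]
    return T[:3,:3]@(ray*np.median(k))+T[:3,3]
E
python3 - <<'E'
from h import *
cap('top','t0');cap('side','s0')
s=bot.observe();print(s['t'],s['tool_pos'],s['tool_rot'],s['ft_force'],bot.grip_depth)
for n in('top','side'):print(np.round(bot.calibration(n)['world_from_camera'],2))
E
```

```text
pics
0.1 [0.17312855 0.62598186 0.23796622] [-3.66246633e-05  1.34460984e-01  9.90918618e-01 -7.31424507e-04] [ 0.4415211  -0.07802221 -0.28927129] -0.0187
[[ 0.   -0.98  0.19  0.29]
 [-1.    0.    0.01 -0.  ]
 [-0.01 -0.19 -0.98  1.4 ]
 [ 0.    0.    0.    1.  ]]
[[ 0.87 -0.28  0.4   0.11]
 [-0.49 -0.51  0.71 -0.8 ]
 [ 0.01 -0.82 -0.58  0.73]
 [ 0.    0.    0.    1.  ]]
```

View pics/t0.png

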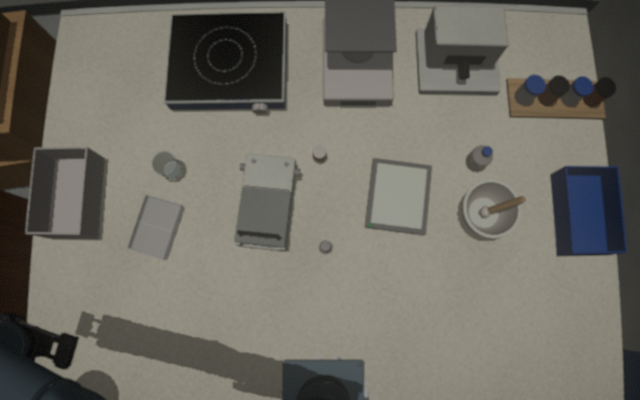

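View pics/s0.png

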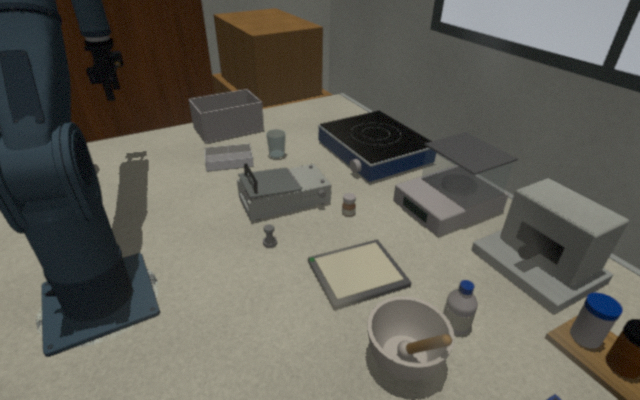

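Top view: dock at about (267,200), with the flap towards the robot (bar near (262,236)) and the hood at (270,170). The panel is at (399,196), the jar at (320,153) and the tamper at (326,246). I'll enlarge this area next.

```bash
python3 - <<'E'
from h import *
p=cv2.imread('pics/t0.png')[145:260,225:345]
cv2.imwrite('pics/c0.png',cv2.resize(cv2.convertScaleAbs(p,alpha=1.5),None,fx=5,fy=5,interpolation=cv2.INTER_CUBIC))
E
```

```text
(no output)
```

View pics/c0.png

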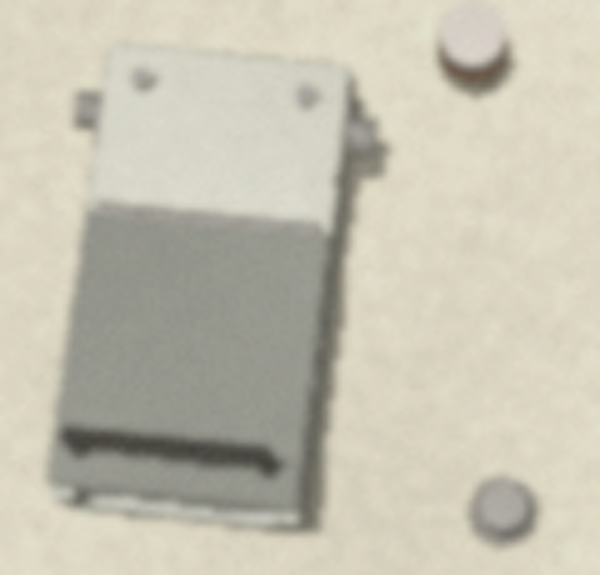

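The crop shows the hinge line from px (244,186.4) to (290,190.6), the bar from (238,232.2) to (280,237.4), and the hood's back corners at (247,154.6) and (295,159.4).

```bash
python3 - <<'E'
from h import *
P=lambda *a,**k:print(a,np.round(w('top','t0',*a,**k),4))
P(244,186.4,z=.071);P(290,190.6,z=.071);P(247,154.6,z=.07);P(295,159.4,z=.07)
for u,v in[(240,233),(259,235),(277,237),(250,190),(285,193),(245,222),(280,226),(240,240),(283,245),(270,170)]:P(u,v,r=0)
# bar pixels by height
d=np.load('pics/t0.npy')
pts=np.array([w('top','t0',u,v,r=0) for v in range(150,252) for u in range(232,300) if d[v,u]>0])
print(np.histogram(pts[:,2],bins=np.arange(0,.19,.01)))
f=pts[(pts[:,2]>.06)&(pts[:,2]<.09)]
# flap/hood top rect
r=cv2.minAreaRect((f[:,:2]*1000).astype(np.float32));print(r,cv2.boxPoints(r))
b=pts[pts[:,2]>.1];print(len(b),b.mean(0),b.min(0),b.max(0),np.linalg.svd(b-b.mean(0))[2][0] if len(b) else 0)
# panel
d2=[(399,196),(375,160),(431,166),(424,233),(366,226)]
for u,v in d2:P(u,v,z=.018)
E
```

```text
(244, 186.4) [0.5685 0.2122 0.071 ]
(290, 190.6) [0.5568 0.0881 0.071 ]
(247, 154.6) [0.6572 0.2068 0.07  ]
(295, 159.4) [0.6432 0.0757 0.07  ]
(240, 233) [0.4363 0.2102 0.1262]
(259, 235) [0.4307 0.1609 0.1316]
(277, 237) [0.4264 0.116  0.1257]
(250, 190) [0.5573 0.1947 0.0775]
(285, 193) [0.5488 0.1009 0.0783]
(245, 222) [0.4704 0.2049 0.0831]
(280, 226) [0.4592 0.112  0.0884]
(240, 240) [0.4226 0.2165 0.0854]
(283, 245) [0.4096 0.1035 0.0889]
(270, 170) [0.6132 0.1427 0.0726]Traceback (most recent call last):
  File "<stdin>", line 7, in <module>
  File "h.py", line 6, in w
    d=np.load(f'pics/{f}.npy'); c=bot.calibration(n)
                                  ~~~~~~~~~~~~~~~^^^
ValueError: time passes only in moves, steps and waits
```

```bash
python3 -m inch '[[88,-31,-31.5,0,0,0,0],[88,-31,-31.5,0,0,0,0],[88,-31,-31.5,0,0,0,0],[88,-31,-31.5,0,0,0,0],[88,-31,-31.5,0,0,0,0],[88,-31,-31.5,0,0,0,0],[88,-31,-31.5,0,0,0,0],[88,-31,-31.5,0,0,0,0],[88,-31,-31.5,0,0,0,0],[88,-31,-31.5,0,0,0,0],[88,-31,-31.5,0,0,0,0],[88,-31,-31.5,0,0,0,0]]' 20
python3 -m inch '[[88,0,0,0,0,0,8],[88,0,0,0,0,0,8],[88,0,0,0,0,0,8],[88,0,0,0,0,0,8],[88,0,0,0,0,0,8],[88,0,0,0,0,0,8],[88,0,0,0,0,0,8],[88,0,0,0,0,0,8],[88,0,0,0,0,0,8],[88,0,0,0,0,0,8],[88,0,0,0,0,0,0]]'
```

```text
t: 1.6
tool_pos: [0.4314, 0.1616, 0.2386]
tool_rot: [-0.0, 0.134, 0.991, -0.0]
ft_force: [0.5, -0.2, -0.2]
finger_gap: 0.0877
finger_force: 0.0
t: 2.98
tool_pos: [0.4308, 0.163, 0.2385]
tool_rot: [-0.0, 0.739, 0.673, -0.0]
ft_force: [-0.4, 0.3, 0.7]
finger_gap: 0.0883
finger_force: 0.0
```

```bash
cat >> h.py <<'E'
from scipy.spatial.transform import Rotation as Ro
def tool():
    s=bot.observe(); q=s['tool_rot']; return np.array(s['tool_pos']),Ro.from_quat([*q[1:],q[0]])
def to(target):
    p,R=tool(); print('delta mm tool',np.round(R.inv().apply(np.array(target)-p)*1000,1))
E
python3 - <<'E'
from h import *
P=lambda *a,**k:print(a,np.round(w('top','t0',*a,**k),4))
p,R=tool();print(p,np.round(R.as_matrix(),3),bot.observe()['joint_positions'])
to((.4312,.1625,.15))
for u,v in[(399,196),(375,160),(431,166),(424,233),(366,226)]:P(u,v,z=.018)
E
```

```text
[0.43081754 0.16297958 0.23853548] [[ 0.094  0.996 -0.   ]
 [ 0.996 -0.094 -0.   ]
 [-0.    -0.    -1.   ]] [-0.82831832  0.22013921  0.42521434  2.03988421 -0.11466468  0.90431353
 -0.43493358]
delta mm tool [-0.4  0.5 88.5]
(399, 196) [ 0.5517 -0.2111  0.018 ]
(375, 160) [ 0.6549 -0.1464  0.018 ]
(431, 166) [ 0.6377 -0.3045  0.018 ]
(424, 233) [ 0.4482 -0.2774  0.018 ]
(366, 226) [ 0.4681 -0.1179  0.018 ]
```

```bash
python3 -m inch '[[88,0,0,30,0,0,0],[88,0,0,30,0,0,0],[88,0,0,30,0,0,0],[88,0,0,25,0,0,0],[88,0,0,15,0,0,0],[88,0,0,0,0,0,0]]'
python3 -m inch '[[40,0,0,0,0,0,0],[40,0,0,0,0,0,0],[40,0,0,0,0,0,0],[10,0,0,0,0,0,0],[5,0,0,0,0,0,0],[5,0,0,0,0,0,0],[5,0,0,0,0,0,0],[5,0,0,0,0,0,0]]' 15
```

```text
t: 3.72
tool_pos: [0.4306, 0.1627, 0.1081]
tool_rot: [-0.0, 0.74, 0.673, -0.001]
ft_force: [-0.0, 0.0, 0.0]
finger_gap: 0.0881
finger_force: 0.0
t: 4.72
tool_pos: [0.4333, 0.1629, 0.109]
tool_rot: [0.001, 0.74, 0.673, 0.002]
ft_force: [11.9, -2.6, -7.0]
finger_gap: 0.0101
finger_force: 6.1
```

```bash
python3 - <<'E'
from h import *
cap('top','t1');cap('side','s1')
a=cv2.imread('pics/s1.png')[110:230,200:360];b=cv2.imread('pics/t1.png')[130:250,220:380]
cv2.imwrite('pics/c1.png',cv2.resize(np.hstack([a,b]),None,fx=2.5,fy=2.5,interpolation=cv2.INTER_CUBIC))
E
```

```text
(no output)
```

View pics/c1.png

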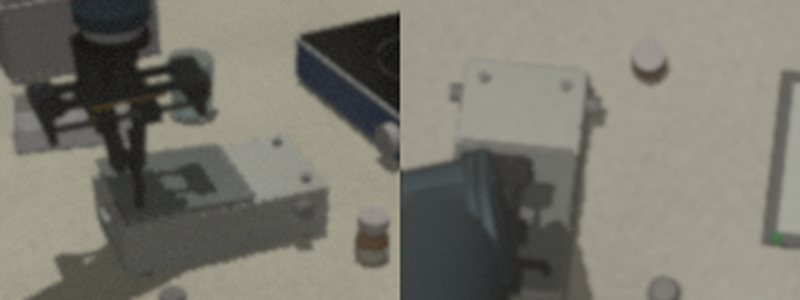

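The pinch is good: the gap reads 10.1 mm, and the side crop shows both fingers around the bar. Next I'll swing the flap along its arc.

```bash
python3 -m inch '[[5,0,4,0,0,0,0],[5,0,6.3,-12,0,0,0],[5,0,7.4,-11.4,0,0,0],[5,0,8.5,-10.6,0,0,0],[5,0,9.6,-9.7,0,0,0],[5,0,10.5,-8.6,0,0,0],[5,0,11.3,-7.6,0,0,0],[5,0,12,-6.4,0,0,0],[5,0,0,0,0,0,0]]' 20
```

```text
t: 5.95
tool_pos: [0.4979, 0.1568, 0.1775]
tool_rot: [-0.003, 0.74, 0.673, -0.002]
ft_force: [-18.3, -0.9, 34.3]
finger_gap: 0.009
finger_force: 20.0
```

```bash
python3 -m inch '[[5,0,-1.5,-3.5,0,0,0],[5,0,0,0,0,0,0]]' 
python3 - <<'E'
from h import *
cap('side','s2')
a=cv2.imread('pics/s2.png')[90:230,200:360]
cv2.imwrite('pics/c2.png',cv2.resize(a,None,fx=4,fy=4,interpolation=cv2.INTER_CUBIC))
E
```

```text
t: 6.2
tool_pos: [0.499, 0.1565, 0.1787]
tool_rot: [0.0, 0.74, 0.673, 0.0]
ft_force: [0.3, 0.3, -0.2]
finger_gap: 0.0089
finger_force: 20.0
```

View pics/c2.png

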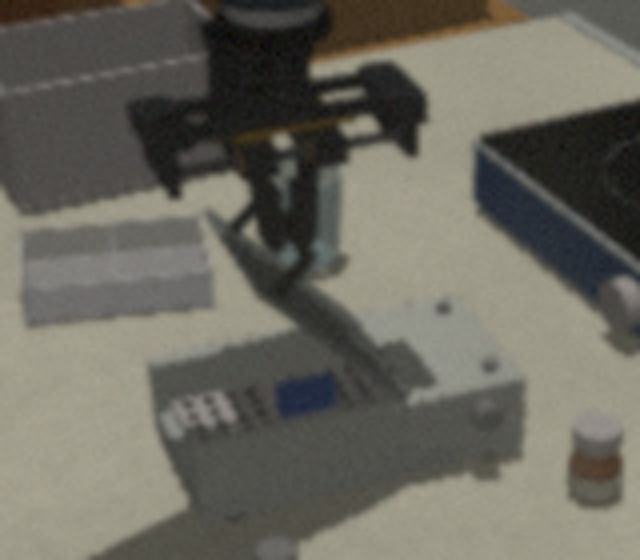

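The flap is about half open with the bar still pinched and no load on the wrist. The blue fin now shows in the channel at crop (305,395).

```bash
python3 -m inch '[[5,0,12.7,-4.9,0,0,0],[5,0,13.1,-3.6,0,0,0],[5,0,13.4,-2.3,0,0,0],[5,0,0,0,0,0,0]]' 12
```

```text
t: 6.75
tool_pos: [0.5396, 0.1524, 0.1901]
tool_rot: [0.001, 0.74, 0.672, 0.001]
ft_force: [-1.0, -0.9, 6.9]
finger_gap: 0.0092
finger_force: 12.0
```

```bash
python3 -m inch '[[5,0,13.6,-2,0,0,0],[5,0,13.6,0,0,0,0],[5,0,13.5,1.2,0,0,0],[5,0,0,0,0,0,0]]' 12
```

```text
t: 7.25
tool_pos: [0.5799, 0.1483, 0.1899]
tool_rot: [0.001, 0.74, 0.672, 0.0]
ft_force: [1.0, -2.5, 1.1]
finger_gap: 0.0093
finger_force: 12.0
```

```bash
python3 -m inch '[[5,0,13.3,3,0,0,0],[5,0,12.9,4.3,0,0,0],[5,0,10,4.3,0,0,0],[5,0,0,0,0,0,0]]' 12
```

```text
t: 7.75
tool_pos: [0.6155, 0.1448, 0.178]
tool_rot: [0.001, 0.74, 0.672, 0.0]
ft_force: [0.6, -3.5, 0.3]
finger_gap: 0.0093
finger_force: 12.0
```

```bash
python3 -m inch '[[15,0,0,0,0,0,0],[15,0,0,0,0,0,0],[15,0,0,-8,0,0,0],[15,0,0,-10,0,0,0],[15,0,0,-20,0,0,0],[15,0,0,-30,0,0,0],[15,0,0,-30,0,0,0],[15,0,0,-30,0,0,0],[15,0,0,0,0,0,0]]'
python3 -m inch '[[30,0,-45,0,0,0,-7.5],[30,0,-45,0,0,0,-7.5],[30,0,-45,0,0,0,-7.5],[30,0,0,0,0,0,-7.5],[30,0,0,0,0,0,-7.5],[30,0,0,0,0,0,-7.5],[30,0,0,0,0,0,-7.5],[30,0,0,0,0,0,-7.5],[30,0,0,0,0,0,-7.5],[30,0,0,0,0,0,-7.5],[30,0,0,0,0,0,-7.5],[30,0,0,0,0,0,-7.5]]'
python3 - <<'E'
from h import *
cap('side','s3');cap('top','t3')
a=cv2.imread('pics/s3.png')[90:230,200:360];b=cv2.imread('pics/t3.png')[130:250,220:340]
b=cv2.resize(b,(140,140))
cv2.imwrite('pics/c3.png',cv2.resize(np.hstack([a,b]),None,fx=2.6,fy=2.6,interpolation=cv2.INTER_CUBIC))
p,R=tool();print(p,np.round(R.as_matrix(),3),bot.observe()['joint_positions'])
E
```

```text
t: 8.88
tool_pos: [0.6159, 0.1457, 0.3098]
tool_rot: [0.001, 0.74, 0.673, 0.003]
ft_force: [0.3, 0.6, -0.5]
finger_gap: 0.0152
finger_force: 0.0
t: 10.38
tool_pos: [0.4797, 0.1406, 0.3058]
tool_rot: [-0.001, 0.045, 0.999, -0.0]
ft_force: [0.2, -0.2, -0.2]
finger_gap: 0.0299
finger_force: 0.0
[0.47974183 0.14056396 0.30589068] [[-0.996  0.094 -0.001]
 [ 0.094  0.996 -0.   ]
 [ 0.001 -0.    -1.   ]] [-0.55125049  0.20470847  0.20508663  1.85896517 -0.04694714  1.08363784
  1.14824545]
```

View pics/c3.png

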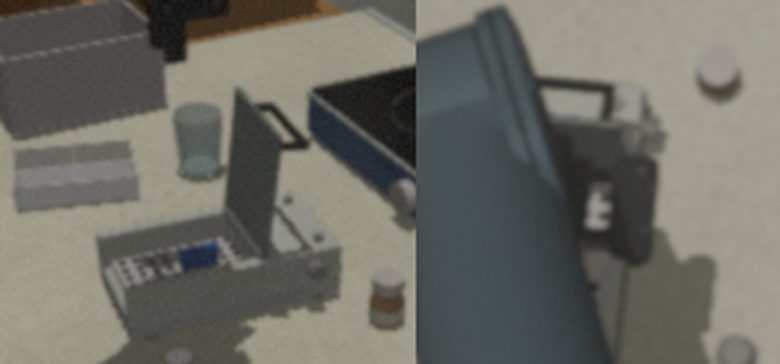

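The flap now stands past vertical. The blue fin is at about side px (276,188), so I'll locate it by its colour.

```bash
python3 - <<'E'
from h import *
im=cv2.imread('pics/s3.png').astype(int)
m=np.zeros(im.shape[:2],bool);m[175:205,255:300]=True
m&=(im[...,0]-im[...,2]>25)
v,u=np.nonzero(m);print(len(u),u.min(),u.max(),v.min(),v.max())
top=[]
for c in range(u.min(),u.max()+1):
    q=v[u==c]
    if len(q):top.append((c,q.min(),q.max()))
print(top)
for c,a,b in top[::3]:print(np.round(w('side','s3',c,a,z=.064),4))
T=np.array(bot.calibration('side')['world_from_camera']);
pts=np.array([w('side','s3',a,b,r=0) for a,b in list(zip(u,v))[::6]]) if len(u)<250 else None
print(None if pts is None else (np.round(np.median(pts,0),4),np.round(np.percentile(pts,[10,90],0),4)))
E
```

```text
91 270 282 183 193
[(270, np.int64(186), np.int64(191)), (271, np.int64(186), np.int64(193)), (272, np.int64(187), np.int64(192)), (273, np.int64(186), np.int64(192)), (274, np.int64(186), np.int64(192)), (275, np.int64(186), np.int64(191)), (276, np.int64(186), np.int64(191)), (277, np.int64(186), np.int64(191)), (278, np.int64(184), np.int64(191)), (279, np.int64(183), np.int64(190)), (280, np.int64(183), np.int64(190)), (281, np.int64(183), np.int64(190)), (282, np.int64(183), np.int64(190))]
[0.49   0.1562 0.064 ]
[0.4977 0.152  0.064 ]
[0.5054 0.1478 0.064 ]
[0.5199 0.1585 0.064 ]
[0.5277 0.1543 0.064 ]
(array([0.5105, 0.1507, 0.0554]), array([[0.492 , 0.1489, 0.045 ],
       [0.5213, 0.1531, 0.0634]]))
```

```bash
python3 - <<'E'
from h import *
to((.498,.156,.1));to((.498,.156,.043))
E
```

```text
delta mm tool [-16.9  17.2 205.9]
delta mm tool [-17.   17.2 262.9]
```

```bash
python3 -m inch '[[36,-9,9,0,0,0,0.5],[36,-8,8,0,0,0,0],[36,0,0,35,0,0,0],[36,0,0,35,0,0,0],[36,0,0,35,0,0,0],[36,0,0,35,0,0,0],[36,0,0,35,0,0,0],[36,0,0,25,0,0,0],[36,0,0,0,0,0,0]]'
python3 - <<'E'
from h import *
cap('side','s4')
a=cv2.imread('pics/s4.png')[90:230,200:360]
cv2.imwrite('pics/c4.png',cv2.resize(a,None,fx=4,fy=4,interpolation=cv2.INTER_CUBIC))
to((.498,.156,.043))
E
```

```text
t: 11.6
tool_pos: [0.498, 0.156, 0.1048]
tool_rot: [-0.002, 0.052, 0.999, -0.001]
ft_force: [0.5, -0.6, 0.7]
finger_gap: 0.036
finger_force: 0.0
delta mm tool [ 0.9 -0.3 63.1]
```

View pics/c4.png

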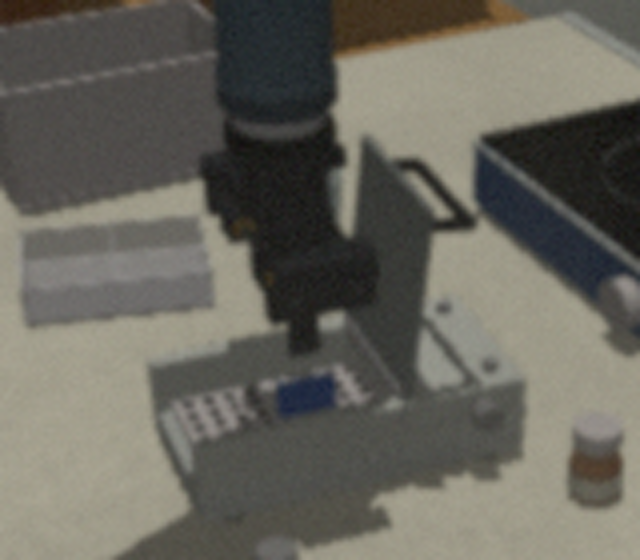

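The fingers hang above the fin, with the body clear of the flap. I'll descend and grip.

```bash
python3 -m inch '[[36,0,0,20,0,0,0],[36,0,0,20,0,0,0],[36,0,0,15,0,0,0],[36,0,0,6,0,0,0],[36,0,0,0,0,0,0]]'
python3 -m inch '[[20,0,0,0,0,0,0],[8,0,0,0,0,0,0],[8,0,0,0,0,0,0],[8,0,0,0,0,0,0],[8,0,0,0,0,0,0]]' 30
```

```text
t: 12.28
tool_pos: [0.4991, 0.156, 0.0457]
tool_rot: [0.0, 0.052, 0.999, 0.0]
ft_force: [-0.5, 1.2, -0.4]
finger_gap: 0.036
finger_force: 0.0
t: 12.9
tool_pos: [0.4992, 0.1562, 0.0459]
tool_rot: [0.0, 0.052, 0.999, 0.0]
ft_force: [-1.4, 0.5, 5.5]
finger_gap: 0.012
finger_force: 30.0
```

```bash
python3 -m inch '[[8,3,0,-1,0,0,0],[8,8,0,0,0,0,0],[8,8,0,0,0,0,0],[8,8,0,0,0,0,0],[8,8,0,0,0,0,0],[8,8,0,0,0,0,0],[8,8,0,0,0,0,0],[8,4,0,0,0,0,0],[8,0,0,0,0,0,0],[8,0,0,0,0,0,0]]' 40
python3 - <<'E'
from h import *
cap('side','s5')
a=cv2.imread('pics/s5.png')[90:230,200:360]
cv2.imwrite('pics/c5.png',cv2.resize(a,None,fx=4,fy=4,interpolation=cv2.INTER_CUBIC))
E
```

```text
t: 14.15
tool_pos: [0.4445, 0.1617, 0.0466]
tool_rot: [0.0, 0.052, 0.999, 0.0]
ft_force: [0.0, 0.3, -1.4]
finger_gap: 0.0113
finger_force: 40.0
```

View pics/c5.png

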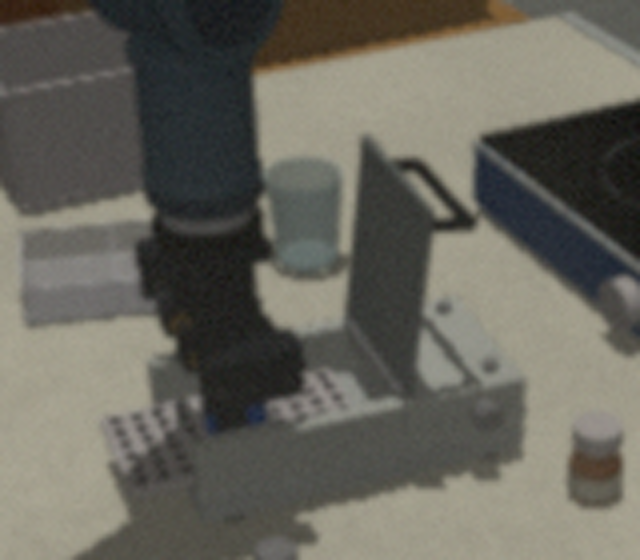

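The plate is drawn out of the hood, and its rear edge is visible in the open channel. I'll draw it a little more and lift it straight up.

```bash
python3 -m inch '[[8,6,0,0,0,0,0],[8,0,0,-5,0,0,0],[8,0,0,-12,0,0,0],[8,0,0,-15,0,0,0],[8,0,0,-18,0,0,0],[8,0,0,-18,0,0,0],[8,0,0,-18,0,0,0],[8,0,0,-12,0,0,0],[8,0,0,-5,0,0,0],[8,0,0,0,0,0,0]]'
python3 - <<'E'
from h import *
print(bot.observe()['finger_force']);to((.549,-.211,.148))
E
```

```text
t: 15.45
tool_pos: [0.4383, 0.1623, 0.1497]
tool_rot: [0.0, 0.052, 0.999, 0.0]
ft_force: [-0.1, -0.5, -2.0]
finger_gap: 0.0119
finger_force: 40.0
39.999081110581756
delta mm tool [-148.9 -359.8    1.7]
```

```bash
python3 -m inch '[[8,0,-8,0,0,0,0],[8,0,-16,0,0,0,0],[8,0,-24,0,0,0,0],[8,0,-28,0,0,0,0],[8,0,-28,0,0,0,0],[8,0,-28,0,0,0,0],[8,-8,-28,0,0,0,0],[8,-14,-28,0,0,0,0],[8,-18,-28,0,0,0,0],[8,-18,-28,0,0,0,0],[8,-18,-28,0,0,0,0],[8,-18,-28,0,0,0,0]]'
python3 -m inch '[[8,-18,-24,0,0,0,0],[8,-15,-18,0,0,0,0],[8,-12,-12,0,0,0,0],[8,-7,-6,0,0,0,0],[8,-3,-2,0,0,0,0],[8,0,0,0,0,0,0],[8,0,0,0,0,0,0],[8,0,0,0,0,0,0]]'
python3 - <<'E'
from h import *
cap('side','s6');to((.549,-.211,.148))
cv2.imwrite('pics/c6.png',cv2.imread('pics/s6.png'))
E
```

```text
t: 16.95
tool_pos: [0.4998, -0.148, 0.1491]
tool_rot: [-0.001, 0.053, 0.999, -0.0]
ft_force: [0.6, -0.7, -1.8]
finger_gap: 0.0113
finger_force: 40.0
t: 17.95
tool_pos: [0.5487, -0.2128, 0.1495]
tool_rot: [-0.0, 0.052, 0.999, 0.0]
ft_force: [0.7, -0.3, -2.0]
finger_gap: 0.0114
finger_force: 40.0
delta mm tool [-0.1  1.9  1.6]
```

View pics/c6.png

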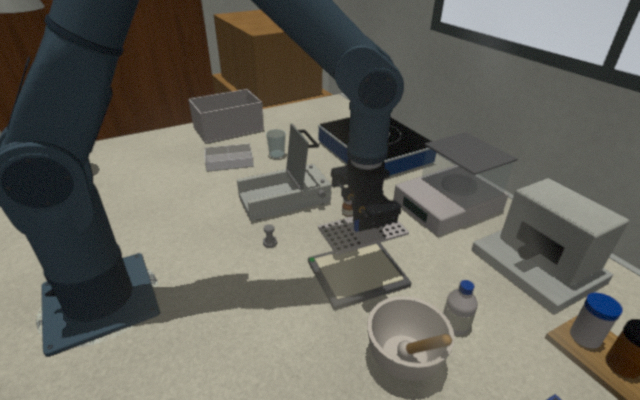

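The plate hangs level over the panel at px (362,235). The flap stands open at (299,155) and the bystanders are where they started.

```bash
python3 -c "
from rig import bot
print(bot.sign_off())"
```

```text
the job is handed in; nothing more can be done
None
```

I opened the flap, drew the plate out and lifted it clear, and handed the job in with the plate held level about 11–12 cm above the middle of the light panel. The flap stands open and the bystanders look undisturbed; the hand-in returned no verdict.

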